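# Clock a round connector in the wiring fixture and lock it

## Robot

A 6-joint arm with a two-finger parallel gripper is mounted at the origin on a cart in front of the work surface, level with it; the furniture and walls round the work are solid. World frame = base frame: x ahead of the robot, y to its left, z up, the work surface at z = 0. Lengths are in m, angles in rad, forces in N, time in s.
With the tool pointing down it reaches from about 0.3 to 0.875 m from the base axis. Payload 6.4 kg.
Tool frame: the origin (TCP) lies at the very end of the fingers, on their centre line; the grasp point (between the pads) lies 19 mm behind it (ctrl.hold_point_z is the distance from the TCP to the grasp point, in m); y points along the fingers, x is the direction in which the jaws open and shut, and the axes are right-handed (so a half turn about y gives the same grasp; the last joint's range is limited). The gripper opens to 85 mm and grips with 20 to 120 N. Pads are 22 mm wide; open, the fingers measure 114 mm over their backs; the gripper's body (76 mm by 85 mm) begins 54 mm behind the grasp point. The pads swing forward as they close: fully open they stand 13 mm farther back than shut.
Start: joints at [0.933, 0.181, 1.607, -0, 1.354, -0.206], TCP at [0.241, 0.522, 0.231] pointing down, gripper open.
Joint ranges: [-2.99, 2.99], [-0.89, 2.07], [0.3, 2.58], [-1.14, 4.28], [0, 2.63], [-3.12, 3.12]. Speed limits (rad/s): [2.57, 2.57, 3.01, 3.14, 3.14, 3.14].

## Interface

Orientations are given as a unit quaternion [w, x, y, z].
In Python, from bench import ctrl, imaging gives the robot as it stands.
- The arm moves only by the shell command python3 -m jog 'ROWS'. ROWS is JSON, a list of rows, each a list of 3 entries, a list of its own where there are three numbers: the shift along the tool's x, y, z in cm, then the turn, a rotation vector about the tool's x, y, z in rad, then the finger opening in cm, from 0 to 8.54. A call has 1 to 12 rows; each row shifts and turns the pose as measured when the row begins, along the tool's axes as they then stand; what a row does not reach is not made up. A row lasts 1/12 s, in which the tool goes at most 41.7 mm and 7.16 degrees, less where a joint would pass 70% of its speed; a pose out of reach is approached as far as the arm can. A call is refused whole if a number of a shift passes 4.17 or a number of a turn 0.125, either way. A call with a gripper value outside its range is refused whole. The fingers move at their own pace and stop on an object; the grip force is fixed at half the most. Time passes only in rows, so rows that do not move let the fingers close. It gives the time, the measured TCP pose, the force and the opening at its end, in the units of the state.
- ctrl.get_obs(): the state, without advancing time (a new reading comes with each control period).
- imaging.camera(name): name is "scene" or "side" or "wrist"; returns a dict with "frame" (480x640x3 uint8, red, green, blue), "depth" (480x640 float32, m along the optical axis (not along the pixel's ray), 0 where there is no reading), "K" (3x3 intrinsics, pixels), "R" (3x3) and "t" (3): a world point X has camera coordinates R X + t. Camera axes: x right, y down, z forward; pixel columns grow to the right and rows downward; lengths in m; the calibration is good to about 2 mm. A picture is of the moment at which its call begins.
- ctrl.hand_in(): hands the job in, once; it reports no verdict.
The state is a dict: "time_s": time; "q": joint angles; "dq": joint speeds; "joint_efforts": joint torques, N m; "eef_pos": TCP position; "eef_rot": TCP orientation; "wrist_force": force on the tool from outside, world axes, zero at the start; "torque": the same for the moment, N m; "opening": opening from 0.0 (shut) to 1.0 (fully open).
Only numpy, scipy, OpenCV 4.12 (cv2) and the standard library are available. Lean on these libraries where they do the work, as an engineer would, in place of code of your own. Each camera call takes 0.05 s, during which the arm holds its last target. There are 200 camera calls.

## Task

Get the larger of the two round connectors ready for wiring: stand it, solder cups up, fully down in the round nest of the fixture with the wide key slot in its flange facing the fixture's index line. Only then swing the locking finger in until its nose is fully home in that slot. Leave the smaller connector standing where it is.

Things in the scene. Friction and masses are not known exactly. Their poses are not given: they have to be found in the camera images.
- connector: larger round dark metal connector, 52 mm high, standing upright, solder cups up. Origin: centre of the underside, z up. From below: barrel 34 mm dia, 14 high, tapered foot; flange 52 dia, 6 thick (z 14-20); knurled rear body 32 dia, z 20-52 (grip here). x axis points to the wide key slot, 9 mm wide, cut from the flange's edge to 16.5 mm from the axis; its four other notches are narrow and shallow
- connector_key (a point): point in the wide key slot of the larger connector: 22 mm from the axis, at half the flange's thickness (17 mm above the underside)
- small_connector: the smaller connector of the same kind, 40 mm high, flange 36 mm in diameter, loose, not to be disturbed. Origin: centre of its underside
- fixture: wiring fixture fixed to the bench: steel foot 116 x 144 x 8 mm, on it an aluminium block 92 (x) x 116 (y) mm, top 30 mm above the bench, with round nest, index line and locking finger. Origin: on the nest's axis at bench height; the black index line with an arrow head runs from the nest along -x to the block's edge
- nest (a point): centre of the nest's mouth on the block's top: a round pocket 36 mm in diameter, 16 mm deep. The connector's barrel goes in with 1 mm play all round until its flange lies on the block's top
- index_mark (a point): point above the index line, 22 mm from the nest's axis, 3 mm over the block's top: the middle of the connector's key slot comes here when the slot faces the line
- locking_finger (a joint): angle of the flat steel locking finger on its upright pivot: 0 = closed, its nose (6 mm wide, tip tapered to 2.5 mm, 6 mm high, on the block's top) on the index line, tip 18.5 mm from the nest's axis; grows as it swings away, clockwise from above, up to 1.25; stays where left. With the slot over about 5 degrees off the line the nose strikes the flange
- finger_pivot (a point): pivot of the locking finger, at the height of the block's top: 23 mm from the nest's axis towards the index line and 46 mm to its +y side (fixture's frame); a screw head stands 10.5 mm above the block's top here
- finger_knob (a point): middle of the finger's upright round black knob, 13 mm dia, gripping part from 15 mm below to 11 mm above this point, which is 24 mm above the block's top and 55 mm from the pivot; with the finger closed it stands on the index line 54 mm from the nest's axis
- finger_nose (a point): tip of the finger's nose, at half its height

How it is judged:
By the outcome, as a careful person would: the job done as asked, in the order asked, and still so for the second after the job is handed in, with the robot touching nothing.
It also fails if it takes over 51 s, if anything falls off the work surface, if the arm or the gripper's body presses on something with over 40 N, if the wrist force passes 120 N, or if a joint passes its speed limit or range.

## Working session

There is one attempt and no reset: what is moved stays moved. The work goes in short steps, Python scripts to look and compute and a shell command to move; the robot and the scene stay as the last step left them, time stands still between calls to the robot, and variables do not carry over. Pictures are saved under pics/ and viewed, about 8 in all and at most 12, crops included, and the job is handed in when it is done.

```bash
ls; mkdir -p pics; cat > h.py <<'E'
import numpy as np, cv2
from bench import ctrl, imaging
def snap(n,f):
    c=imaging.camera(n); cv2.imwrite('pics/'+f,c['frame'][:,:,::-1]); np.savez('pics/'+f[:-4],**c); return c
def ld(f): return dict(np.load('pics/'+f+'.npz'))
def ray(c,u,v,z):
    o=-c['R'].T@c['t']; d=c['R'].T@np.linalg.inv(c['K'])@[u,v,1]; return o+d*(z-o[2])/d[2]
def cloud(c):
    v,u=np.mgrid[:480,:640]; Z=c['depth']; p=np.stack([u*Z,v*Z,Z],-1)@np.linalg.inv(c['K']).T
    return (p-c['t'])@c['R']
def proj(c,X):
    p=c['K']@(c['R']@np.array(X)+c['t']); return p[:2]/p[2]
E
python3 - <<'E'
from h import *
import numpy as np
print(ctrl.get_obs())
a=snap('scene','scene0.png');b=snap('side','side0.png');w=snap('wrist','wrist0.png')
for c in(a,b,w):print(-c['R'].T@c['t'],c['R'][2],c['K'][0,0])
cv2.imwrite('pics/all0.png',cv2.resize(np.vstack([np.hstack([a['frame'],b['frame']]),np.hstack([w['frame'],w['frame']*0])])[:,:,::-1],(800,600)))
E
```

```text
pics
{'time_s': 0.0, 'q': array([ 9.32720697e-01,  1.81536610e-01,  1.60797881e+00, -1.57158381e-05,
        1.35383991e+00, -2.06350786e-01]), 'dq': array([ 0.0005668 , -0.00107009,  0.00111056,  0.00013584,  0.00134422,
       -0.00061609]), 'joint_efforts': array([-5.40231067e-04, -4.44871151e+01, -3.51339090e+01, -3.70932339e-04,
        9.09991097e-03,  2.00125953e-05]), 'eef_pos': array([0.2402817 , 0.52178192, 0.23040078]), 'eef_rot': array([-0.59526363,  0.59571656,  0.3807213 , -0.38188254]), 'wrist_force': array([-0.09143407,  1.32822167, -0.04636899]), 'torque': array([-0.00768073, -0.09190975, -0.01571956]), 'opening': 1.0035008333755655}
[-0.23436734 -0.64597142  0.57631717] [ 0.66232694  0.59442856 -0.45604574] 612.3504588370356
[0.36872138 0.7707386  0.36692966] [ 0.15386984 -0.92226295 -0.35461968] 509.1344465306136
[0.16877254 0.55465915 0.37264946] [ 0.27931084 -0.12837285 -0.95158072] 376.1203285819242
```

View pics/scene0.png

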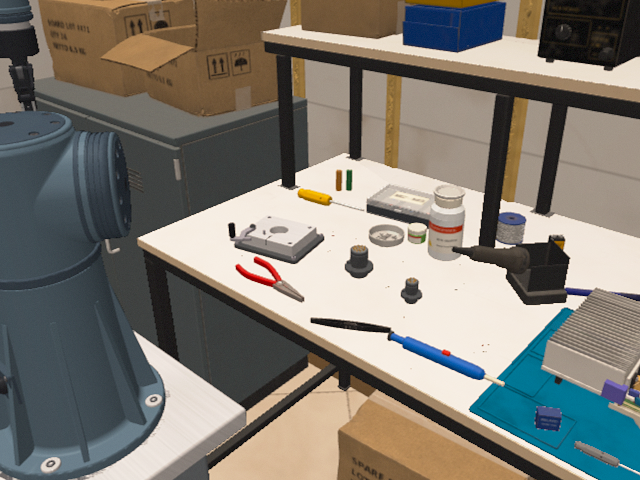

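View pics/side0.png

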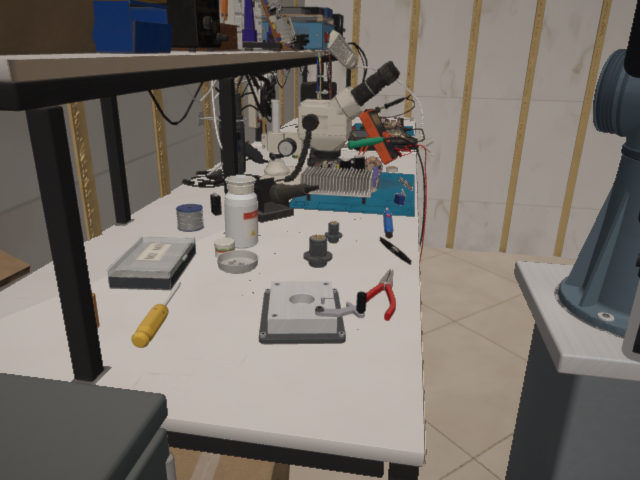

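The scene view shows the fixture near (280,235), the large connector at (358,260) and the small one at (411,290). In the side view they are at (302,305), (318,250) and (333,232), with the finger knob at (361,300).

```bash
python3 - <<'E'
from h import *
a=ld('scene0');b=ld('side0');w=ld('wrist0')
for c,u,v,z in((a,359,249,.052),(a,411,281,.04),(a,282,230,.03),(a,232,229,.065),(b,318,237,.052),(b,333,223,.04),(b,301,299,.03),(b,361,294,.065)):
    print(u,v,ray(c,u,v,z).round(4),cloud(c)[v,u].round(4))
A=cv2.resize(a['frame'][190:310,220:440],None,fx=3.6,fy=3.6,interpolation=cv2.INTER_CUBIC)
B=cv2.resize(b['frame'][215:355,250:420],None,fx=2.2,fy=2.2)
A=cv2.resize(A,(480,262)); W=w['frame']
cv2.imwrite('pics/m0.png',W[:,:,::-1])
E
```

```text
359 249 [ 0.5076 -0.0599  0.052 ] [ 0.5057 -0.0614  0.0533]
411 281 [ 0.4956 -0.1792  0.04  ] [ 0.4928 -0.1809  0.042 ]
282 230 [0.5008 0.1267 0.03  ] [0.5166 0.1433 0.0182]
232 229 [0.3969 0.1501 0.065 ] [0.4066 0.1623 0.0572]
318 237 [ 0.5084 -0.0602  0.052 ] [ 0.5086 -0.0618  0.0514]
333 223 [ 0.4981 -0.1762  0.04  ] [ 0.4983 -0.1773  0.0396]
301 299 [0.4986 0.1354 0.03  ] [0.5027 0.1157 0.0196]
361 294 [0.4111 0.172  0.065 ] [0.4112 0.1718 0.0649]
```

View pics/m0.png

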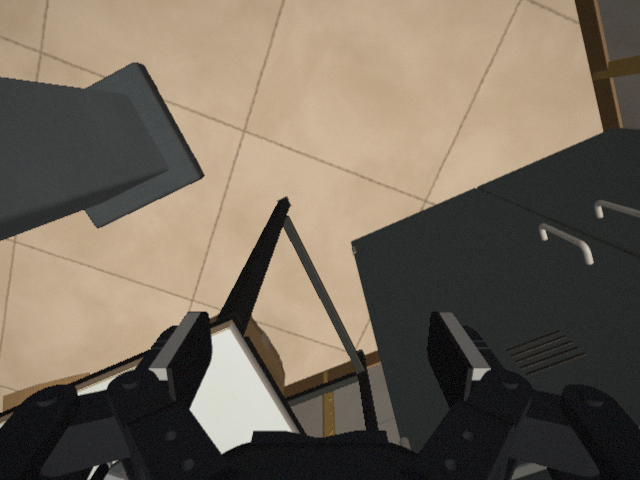

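The wrist view shows only the cabinet, the floor and the table corner, so I'll move over the work before measuring.

```bash
cat >> h.py <<'E'
from scipy.spatial.transform import Rotation as Ro
def TR(o=None):
    o=o or ctrl.get_obs(); return Ro.from_quat(np.roll(o['eef_rot'],-1)).as_matrix(),o['eef_pos']
def togo(X,yaw=None):
    """shift in tool axes (cm) to X; turn about tool z to bring tool x to world yaw"""
    R,p=TR(); print('shift cm',(R.T@(np.array(X)-p)*100).round(2),'tool x yaw',np.degrees(np.arctan2(R[1,0],R[0,0])).round(2),'tilt',R[:,2].round(4),'pos',p.round(4))
    if yaw is not None:
        d=(yaw-np.degrees(np.arctan2(R[1,0],R[0,0]))+180)%360-180; print('turn about tool z', np.radians(-d).round(4))
E
python3 - <<'E'
from h import *
R,p=TR();print(R.round(3))
togo([.5,.10,.23],0)
w=ld('wrist0'); print('cam in tool',R.T@(-w['R'].T@w['t']-p), 'axis', R.T@w['R'][2])
for n in('scene0','side0'):
    P=cloud(ld(n)).reshape(-1,3); m=(P[:,2]>.1)&(P[:,2]<.8)&(P[:,0]>.3)&(P[:,0]<.9)&(abs(P[:,1])<.5)
    Q=P[m]
    for lo in(.1,.2,.3,.4,.5):
        q=Q[(Q[:,2]>lo)&(Q[:,2]<lo+.1)]
        if len(q):print(n,lo,len(q),q[:,0].min(),q[q[:,0].argmin()])
E
```

```text
[[ 0.419 -0.001 -0.908]
 [ 0.908 -0.001  0.419]
 [-0.001 -1.     0.   ]]
shift cm [-27.45   0.08 -41.24] tool x yaw 65.26 tilt [-9.082e-01  4.185e-01  3.000e-04] pos [0.2404 0.5219 0.2306]
turn about tool z 1.139
cam in tool [-0.00039666 -0.14203187  0.0787931 ] axis [ 0.00155988  0.95149077 -0.30767333]
scene0 0.1 3969 0.5210436307398129 [0.52104363 0.4995458  0.13145585]
scene0 0.2 1752 0.6956263186121808 [0.69562632 0.30781829 0.22607138]
scene0 0.3 22761 0.6936453263096327 [ 0.69364533 -0.33372965  0.35039928]
scene0 0.4 6555 0.7382204919407813 [0.73822049 0.49894932 0.40307875]
side0 0.1 5802 0.5241072705183424 [0.52410727 0.49974378 0.12429289]
side0 0.2 4463 0.6999165986773718 [0.6999166  0.32270086 0.29134213]
side0 0.3 19114 0.697067452800644 [0.69706745 0.2619944  0.34136568]
side0 0.4 3844 0.7585971815220686 [ 0.75859718 -0.25516121  0.41526438]
```

```bash
sed -i "s/turn about tool z/turn about tool y/" h.py
python3 -m jog '[[[-2.2,0,-3.3],[0,0,0],8.5],[[-2.2,0,-3.3],[0,0,0],8.5],[[-2.2,0,-3.3],[0,0,0],8.5],[[-2.2,0,-3.3],[0,0,0],8.5],[[-2.2,0,-3.3],[0,0,0],8.5],[[-2.2,0,-3.3],[0,0,0],8.5],[[-2.2,0,-3.3],[0,0,0],8.5],[[-2.2,0,-3.3],[0,0,0],8.5],[[-2.2,0,-3.3],[0,0,0],8.5],[[-2.2,0,-3.3],[0,0,0],8.5],[[-2.2,0,-3.3],[0,0,0],8.5],[[-1.1,0,-1.6],[0,0,0],8.5]]'
python3 -c "
from h import *
togo([.46,.10,.24],30)"
```

```text
time_s: 1.15
eef_pos: [0.4843, 0.1208, 0.2273]
eef_rot: [0.593, -0.593, -0.384, 0.386]
wrist_force: [0.9, -0.5, 0.8]
opening: 0.997
shift cm [-2.9  -1.26  1.38] tool x yaw 66.0 tilt [-0.9135  0.4067  0.0022] pos [0.4843 0.1208 0.2273]
turn about tool y 0.6283
```

```bash
python3 -c "
from h import *
snap('wrist','wrist1.png')"
```

```text
(no output)
```

View pics/wrist1.png

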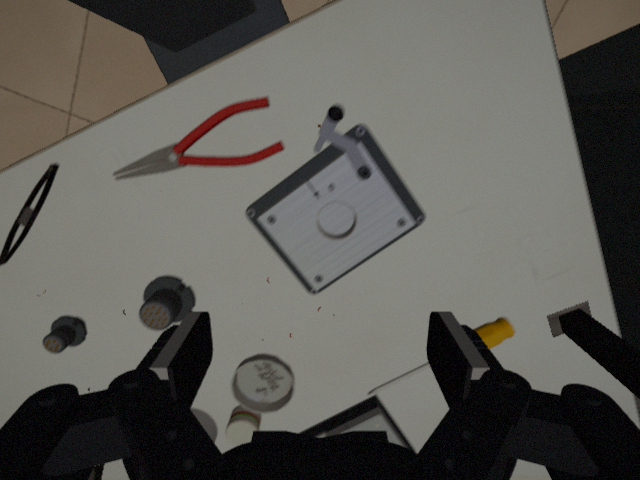

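```bash

python3 -m jog '[[[-2.9,-1,1.4],[0,0.1,0],8.5],[[-4,0,-1],[0,0.1,0],8.5],[[-4,0,-1],[0,0.1,0],8.5],[[-4,0,-1],[0,0.1,0],8.5],[[-3,0,0],[0,0.1,0],8.5],[[-2,0,0],[0,0.1,0],8.5],[[0,0,0],[0,0,0],8.5]]'
python3 -c "
from h import *
togo([.508,-.06,.2])
snap('wrist','wrist2.png')"
```

```text
time_s: 1.78
eef_pos: [0.372, -0.0546, 0.2347]
eef_rot: [0.684, -0.683, -0.178, 0.184]
wrist_force: [1.4, 0.1, -0.4]
opening: 0.998
shift cm [11.57  3.36 -7.22] tool x yaw 29.72 tilt [-0.4957  0.8685  0.0029] pos [ 0.372  -0.0546  0.2347]
```

View pics/wrist2.png

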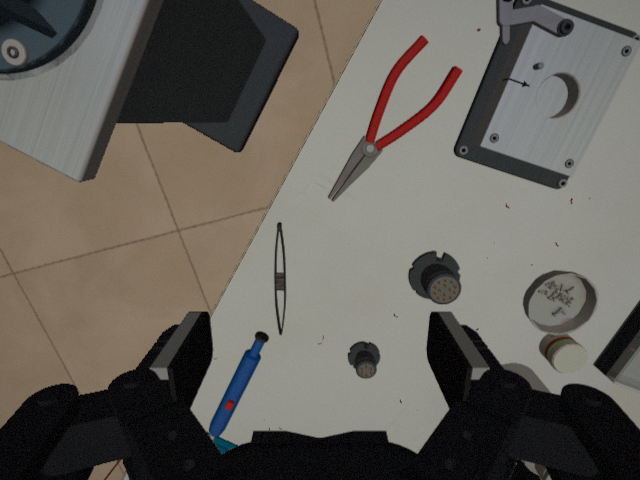

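Wrist2 shows the fixture at upper right: nest mouth (557,95), arrow (503..528,80), pivot (565,27). The large connector is at (436,278), the small one at (365,360). I'll zoom on the flange and the fixture.

```bash
python3 - <<'E'
from h import *
w=ld('wrist2')['frame'];w1=ld('wrist1')['frame']
A=cv2.resize(w[240:312,400:472],(400,400),interpolation=cv2.INTER_CUBIC)
B=cv2.resize(w1[90:300,240:430],(400,442),interpolation=cv2.INTER_CUBIC)[:400]
C=np.clip(np.hstack([A,B]).astype(float)*1.6,0,255)
C[:,:400]=np.clip(C[:,:400]*1.5,0,255)
cv2.imwrite('pics/z1.png',C[:,:,::-1])
E
```

```text
[ WARN:0@0.944] global loadsave.cpp:1063 imwrite_ Unsupported depth image for selected encoder is fallbacked to CV_8U.
```

View pics/z1.png

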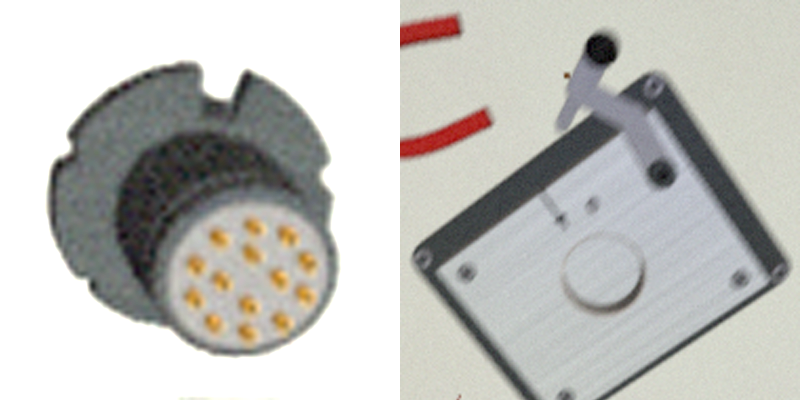

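The wide slot is at about (440,256) in wrist2. In wrist1 the nest is at (336.4,219.7), the pivot screw (364.5,172.2), the arrow tip (317.4,194.5) and its tail (307.9,180.3).

```bash
python3 - <<'E'
from h import *
w=ld('wrist2');w1=ld('wrist1');a=ld('scene0');b=ld('side0')
def cr1(x,y):return (x-400)/2.105+240,y/2.105+90
def cr2(x,y):return x/5.556+400-.4,y/5.556+240-.4
def show(n,c,uv,z):
    r=ray(c,*uv,z); print(n,r.round(4)); return r
n=show('nest',w1,cr1(603,272),.03);p=show('pivot',w1,cr1(662,173),.0405);k=show('knobtop',w1,cr1(600,48),.065)
t=show('tip',w1,cr1(563,220),.03);l=show('tail',w1,cr1(543,190),.03)
for q in((467,272),(740,279),(565,397)):show('scr',w1,cr1(*q),.03)
for q in((655,85),(423,258),(780,270)):show('foot',w1,cr1(*q),.008)
for x in(t,l):print('line ang',np.degrees(np.arctan2(*(x-n)[[1,0]])))
print('pivot ang/dist',np.degrees(np.arctan2(*(p-n)[[1,0]])),np.linalg.norm((p-n)[:2]),'nominal line-63.4','knob-pivot',np.linalg.norm((k-p)[:2]))
n2=show('nest w2',w,(557,95),.03);show('tail w2',w,(503,79.5),.03);show('pivot w2',w,(565.5,27),.0405)
ct=show('conn top',w,cr2(248,270),.052)
s1=show('slotL',w,cr2(198,68),.02);s2=show('slotR',w,cr2(247,73),.02);f=show('floor',w,cr2(217,107),.02)
pts=np.array([ray(w,*cr2(*q),.02)[:2] for q in((60,155),(50,195),(100,290),(140,90),(185,67),(290,100),(322,150))])
A=np.c_[2*pts,np.ones(len(pts))];x=np.linalg.lstsq(A,(pts**2).sum(1),rcond=None)[0];r=np.sqrt(x[2]+x[:2]@x[:2]);print('flange fit',x[:2],r)
for c in(x[:2],ct[:2]):
    for s in((s1+s2)/2,f):d=s[:2]-c;print('slot ang',np.degrees(np.arctan2(d[1],d[0])),np.linalg.norm(d))
E
```

```text
nest [0.4984 0.1318 0.03  ]
pivot [0.4669 0.1712 0.0405]
knobtop [0.4118 0.166  0.065 ]
tip [0.47   0.1251 0.03  ]
tail [0.4547 0.1226 0.03  ]
scr [0.474  0.0769 0.03  ]
scr [0.5259 0.1861 0.03  ]
scr [0.5463 0.0921 0.03  ]
foot [0.4355 0.1844 0.008 ]
foot [0.4636 0.0561 0.008 ]
foot [0.5368 0.2069 0.008 ]
line ang -166.66470032137434
line ang -168.01034716898184
pivot ang/dist 128.61603757734653 0.05039574823769296 nominal line-63.4 knob-pivot 0.05533329415731195
nest w2 [0.498  0.1329 0.03  ]
tail w2 [0.4503 0.1197 0.03  ]
pivot w2 [0.4656 0.1714 0.0405]
conn top [ 0.5084 -0.0584  0.052 ]
slotL [ 0.4945 -0.0375  0.02  ]
slotR [ 0.5027 -0.0339  0.02  ]
floor [ 0.5018 -0.0419  0.02  ]
flange fit [ 0.50742001 -0.05870676] 0.02484184675918581
slot ang 110.89363713506948 0.02466285254593028
slot ang 108.38904930166755 0.01769574820370464
slot ang 113.30684295042461 0.02479369911783152
slot ang 111.76541762043267 0.01778976144578331
```

Fixture yaw is about 12.2°, so the line points at about −167.8°. The slot is at about 111°, so it needs +81°. I'll hover over the connector with jaw yaw −30°.

```bash

python3 -m jog '[[[2.9,2.3,-1.8],[0,0,0],8.5],[[2.9,2.3,-1.8],[0,0,0],8.5],[[2.9,2.3,-1.8],[0,0,0],8.5],[[2.9,2.3,-1.8],[0,0,0],8.5],[[0,0,0],[0,0.115,0],8.5],[[0,0,0],[0,0.115,0],8.5],[[0,0,0],[0,0.115,0],8.5],[[0,0,0],[0,0.115,0],8.5],[[0,0,0],[0,0.115,0],8.5],[[0,0,0],[0,0.115,0],8.5],[[0,0,0],[0,0.115,0],8.5],[[0,0,0],[0,0.115,0],8.5]]'
python3 -m jog '[[[0,0,0],[0,0.115,0],8.5],[[0,0,0],[0,0,0],8.5]]'
python3 - <<'E'
from h import *
togo([.508,-.0587,.026],-30); print(ctrl.get_obs()['q'])
w=snap('wrist','wrist3.png')
cv2.imwrite('pics/z3.png',cv2.resize(np.clip(w['frame'][170:370,190:450].astype(float)*1.8,0,255).astype(np.uint8),(780,600),interpolation=cv2.INTER_CUBIC)[:,:,::-1])
E
```

```text
time_s: 2.83
eef_pos: [0.5207, -0.0457, 0.1318]
eef_rot: [0.693, -0.692, 0.146, -0.139]
wrist_force: [-0.1, 0.1, -0.2]
opening: 0.997
time_s: 3.0
eef_pos: [0.5217, -0.0429, 0.1307]
eef_rot: [0.683, -0.682, 0.188, -0.18]
wrist_force: [0.8, 0.0, 1.1]
opening: 0.997
shift cm [-0.28 10.47 -2.04] tool x yaw -30.13 tilt [ 0.502   0.8649 -0.0016] pos [ 0.5217 -0.0429  0.1307]
turn about tool y -0.0023
[-3.09498468e-01  1.89893352e-01  1.81548437e+00  7.98348013e-04
  1.14700288e+00  2.16066171e-01]
```

View pics/z3.png

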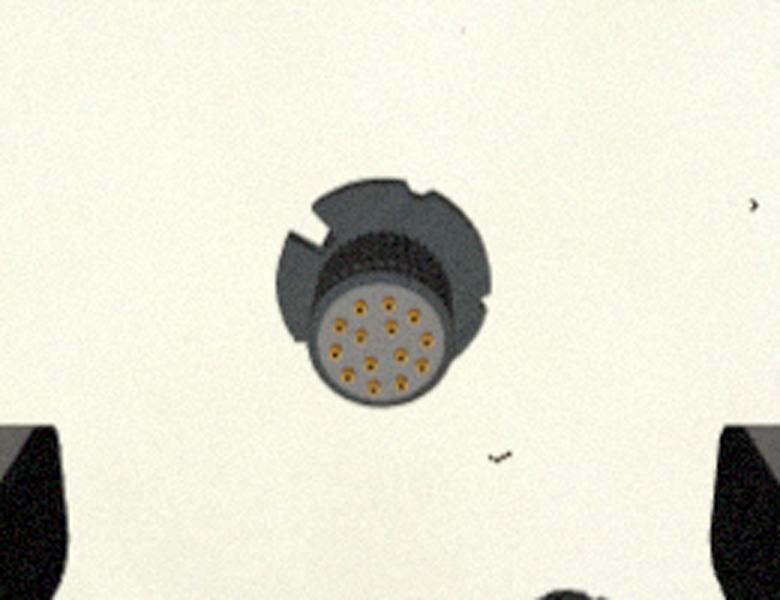

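The wide slot is at upper left, with rim corners (314,208) and (288,235). The cup face is centred at (381,338).

```bash
python3 - <<'E'
from h import *
w=ld('wrist3')
g=lambda x,y,z:ray(w,x/3+190-.33,y/3+170-.33,z)[:2]
ct=g(381,340,.052);print('top',ct, 'dia', np.linalg.norm(g(312,340,.052)-g(450,340,.052)))
pts=np.array([g(*q,.02) for q in((277,285),(284,310),(345,187),(380,180),(440,196),(470,225),(488,262),(482,320))])
A=np.c_[2*pts,np.ones(len(pts))];x=np.linalg.lstsq(A,(pts**2).sum(1),rcond=None)[0];print('fit',x[:2],np.sqrt(x[2]+x[:2]@x[:2]))
s=(g(314,208,.02)+g(288,235,.02))/2
for c in(ct,x[:2]):d=s-c;print('slot',np.degrees(np.arctan2(d[1],d[0])),np.linalg.norm(d))
# slot edge direction: side wall right edge
for a,b in(((330,230),(314,208)),((318,246),(288,233))):
    d=g(*b,.02)-g(*a,.02);print('edge dir',np.degrees(np.arctan2(d[1],d[0])))
c=(ct+x[:2])/2;togo([*c,.026])
E
```

```text
top [ 0.50954947 -0.05926286] dia 0.02941512390175823
fit [ 0.50993257 -0.05874059] 0.02545886682562397
slot 110.44466285636358 0.025152464747689004
slot 111.6954176006929 0.02480282199014852
edge dir 93.97771809598942
edge dir 125.27595597554472
shift cm [-0.11 10.47 -1.98] tool x yaw -29.81 tilt [ 0.497   0.8677 -0.0015] pos [ 0.5216 -0.0428  0.1306]
```

```bash

python3 -m jog '[[[-0.1,0,-2.0],[0,0,0],8.5],[[0,3.5,0],[0,0,0],7.0],[[0,3.5,0],[0,0,0],6.0],[[0,2.2,0],[0,0,0],6.0],[[0,1.0,0],[0,0,0],6.0]]'
python3 -c "
from h import *
togo([.509,-.059,.026])"
```

```text
time_s: 3.47
eef_pos: [0.5165, -0.058, 0.0297]
eef_rot: [0.686, -0.686, 0.171, -0.172]
wrist_force: [-1.0, -0.2, -0.8]
opening: 0.704
shift cm [-0.62  0.36 -0.45] tool x yaw -28.04 tilt [0.4701 0.8826 0.0017] pos [ 0.5165 -0.058   0.0297]
```

```bash

python3 -m jog '[[[-0.6,0.3,-0.45],[0,0,0],6.0],[[0,0,0],[0,0,0],6.0]]'
python3 -c "
from h import *
togo([.509,-.059,.026])"
```

```text
time_s: 3.63
eef_pos: [0.5069, -0.0576, 0.0238]
eef_rot: [0.687, -0.686, 0.17, -0.168]
wrist_force: [0.8, -0.2, -0.3]
opening: 0.702
shift cm [ 0.25 -0.22 -0.03] tool x yaw -27.64 tilt [0.464  0.8858 0.001 ] pos [ 0.5069 -0.0576  0.0238]
```

```bash

python3 -m jog '[[[0.2,-0.1,0],[0,0,0],6.0],[[0,0,0],[0,0,0],6.0],[[0,0,0],[0,0,0],3.0],[[0,0,0],[0,0,0],2.5],[[0,0,0],[0,0,0],2.5],[[0,0,0],[0,0,0],2.5],[[0,0,0],[0,0,0],2.5],[[0,0,0],[0,0,0],2.5]]'
python3 -c "
from h import *
togo([.509,-.059,.026],-30)"
```

```text
time_s: 4.3
eef_pos: [0.5134, -0.0597, 0.0312]
eef_rot: [0.687, -0.687, 0.165, -0.17]
wrist_force: [-0.2, -0.3, -2.0]
opening: 0.354
shift cm [-0.43  0.51 -0.14] tool x yaw -27.4 tilt [0.4601 0.8879 0.0025] pos [ 0.5134 -0.0597  0.0312]
turn about tool y 0.0455
```

```bash

python3 -m jog '[[[0,0,0],[0,0,0],2.5],[[0,0,0],[0,0,0],2.5]]'
python3 -m jog '[[[0,-1.5,0],[0,0,0],2.5],[[0,-2.5,0],[0,0,0],2.5],[[0,-2.5,0],[0,0,0],2.5]]'
python3 -c "
from h import *
togo([.4982,.1322,.11],51)"
```

```text
time_s: 4.47
eef_pos: [0.5134, -0.0597, 0.0312]
eef_rot: [0.687, -0.687, 0.165, -0.17]
wrist_force: [0.6, 0.4, -1.0]
opening: 0.353
time_s: 4.72
eef_pos: [0.5078, -0.0581, 0.0917]
eef_rot: [0.688, -0.686, 0.17, -0.165]
wrist_force: [0.2, 0.4, -0.6]
opening: 0.353
shift cm [-9.62 -1.75 16.45] tool x yaw -27.42 tilt [4.606e-01 8.876e-01 8.000e-04] pos [ 0.5078 -0.0581  0.0917]
turn about tool y -1.3687
```

```bash

python3 -m jog '[[[-1.9,-0.8,3.3],[0,0,0],2.5],[[-1.9,-0.8,3.3],[0,0,0],2.5],[[-1.9,-0.8,3.3],[0,0,0],2.5],[[-1.9,-0.4,3.3],[0,0,0],2.5],[[0,0,0],[0,-0.115,0],2.5],[[0,0,0],[0,-0.115,0],2.5],[[0,0,0],[0,-0.115,0],2.5],[[0,0,0],[0,-0.115,0],2.5],[[0,0,0],[0,-0.115,0],2.5],[[0,0,0],[0,-0.115,0],2.5],[[0,0,0],[0,-0.115,0],2.5],[[0,0,0],[0,-0.115,0],2.5]]'
python3 -m jog '[[[0,0,0],[0,-0.115,0],2.5],[[0,0,0],[0,-0.115,0],2.5],[[0,0,0],[0,-0.115,0],2.5],[[0,0,0],[0,0,0],2.5],[[0,0,0],[0,0,0],2.5]]'
python3 - <<'E'
from h import *
togo([.4982,.1322,.10],53.6); o=ctrl.get_obs(); print(o['opening'],o['q'])
for n in('wrist','side','scene'):snap(n,n+'4.png')
W=ld('wrist4')['frame'][130:430,160:480];S=ld('side4')['frame'][210:350,240:400];C=ld('scene4')['frame'][170:270,220:340]
cv2.imwrite('pics/z4.png',np.clip(np.hstack([cv2.resize(W,(400,375)),cv2.resize(S,(400,350)).repeat(1,0)[:375] if 0 else cv2.resize(S,(400,375))]).astype(float)*1.5,0,255).astype(np.uint8)[:,:,::-1])
E
```

```text
time_s: 5.72
eef_pos: [0.5043, 0.101, 0.1278]
eef_rot: [0.687, -0.687, -0.169, 0.165]
wrist_force: [-0.3, -0.4, -1.7]
opening: 0.355
time_s: 6.13
eef_pos: [0.5032, 0.1011, 0.1267]
eef_rot: [0.646, -0.645, -0.29, 0.288]
wrist_force: [0.6, -0.1, -0.1]
opening: 0.353
shift cm [1.98 2.68 2.45] tool x yaw 48.27 tilt [-7.463e-01  6.656e-01 -7.000e-04] pos [0.5032 0.1011 0.1267]
turn about tool y -0.093
0.35292775214799144 [-0.03489282  0.16464835  1.85448105  0.00261746  1.11954422 -0.87850693]
```

View pics/z4.png

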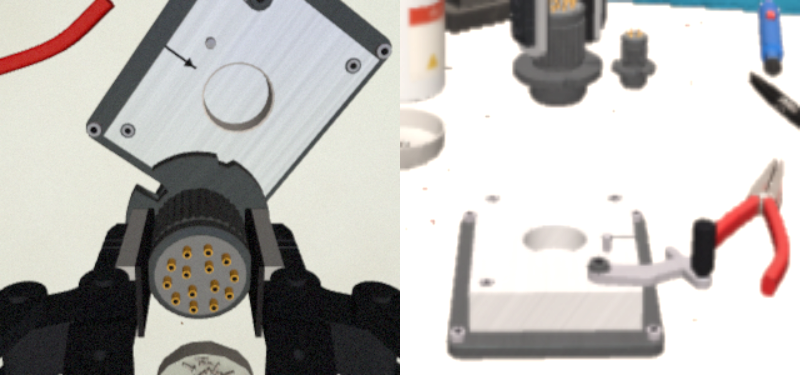

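Wrist4 shows the connector held upright. Its slot is at about crop (150,188), and the nest is ahead at crop (237,97). I'll measure the slot by sampling a ring on the flange.

```bash
cat >> h.py <<'E'
def ring(c,ctr,z,rs=(.020,.022,.024)):
    g=cv2.cvtColor(c['frame'],cv2.COLOR_RGB2GRAY)
    for r in rs:
        t=np.arange(0,360,.5); v=[]
        for a in np.radians(t):
            u=proj(c,[ctr[0]+r*np.cos(a),ctr[1]+r*np.sin(a),z]).astype(np.float32); v.append(cv2.getRectSubPix(g,(1,1),tuple(map(float,u)))[0,0])
        v=np.array(v,float); b=v>115; e=np.flatnonzero(np.diff(b.astype(int)))
        print('r',r,'bright runs',[(t[e[i]],b[e[i]+1]) for i in range(len(e))])
E
python3 - <<'E'
from h import *
w=ld('wrist4'); R,p=TR()
zu=p[2]-.0312
g=lambda x,y,z:ray(w,x/1.25+160,y/1.25+130,z)
top=g(200,271,zu+.052); print('axis from top',top, 'in tool cm',R.T@(top-p)*100)
pts=np.array([g(*q,zu+.02)[:2] for q in((165,163),(180,155),(205,151),(245,168),(262,185))])
A=np.c_[2*pts,np.ones(len(pts))];x=np.linalg.lstsq(A,(pts**2).sum(1),rcond=None)[0];print('flange fit',x[:2],np.sqrt(x[2]+x[:2]@x[:2]))
n=g(237,96,.03);print('nest',n,'dia',np.linalg.norm(g(203,96,.03)-g(271,96,.03)))
for q in((165,46),(197,68)):d=g(*q,.03)-n;print('line',np.degrees(np.arctan2(d[1],d[0])))
f=[g(*q,.008) for q in((93,129),(384,50))];d=f[1]-f[0];print('foot +y dir',np.degrees(np.arctan2(d[1],d[0])))
s=[g(*q,.03) for q in((127,130),(353,65))];d=s[1]-s[0];print('scr dir',np.degrees(np.arctan2(d[1],d[0])))
ring(w,top,zu+.02)
E
```

```text
axis from top [0.5044076  0.10016978 0.14760152] in tool cm [ 0.01759982 -2.07981911 -0.14624608]
flange fit [0.5029132  0.10288684] 0.02347025961468585
nest [0.49761661 0.13295265 0.03      ] dia 0.03526832227777308
line -166.53787982285107
line -166.74827951832367
foot +y dir 63.80181501166551
scr dir 64.76597980744747
r 0.02 bright runs [(np.float64(184.5), np.True_), (np.float64(193.5), np.False_)]
r 0.022 bright runs [(np.float64(182.5), np.True_), (np.float64(194.0), np.False_)]
r 0.024 bright runs [(np.float64(183.5), np.True_), (np.float64(194.0), np.False_)]
```

```bash
python3 - <<'E'
from h import *
w=ld('wrist4')['frame'][240:340,250:390]
cv2.imwrite('pics/z5.png',np.clip(cv2.resize(w,(784,560),interpolation=cv2.INTER_CUBIC).astype(float)*1.7,0,255).astype(np.uint8)[:,:,::-1])
E
```

```text
(no output)
```

View pics/z5.png

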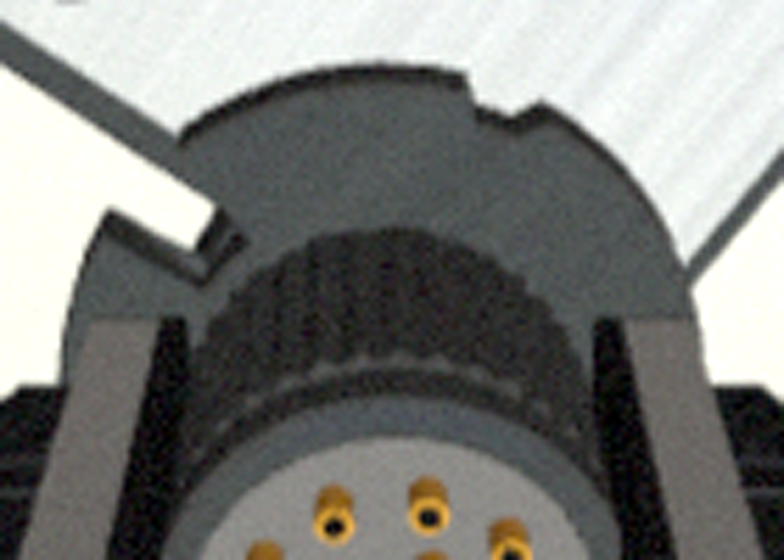

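The slot's top rim corners are at (180,142) and (110,210); its floor corners are (245,236) and (205,284). The dark band behind it is the fixture's foot.

```bash
python3 - <<'E'
from h import *
w=ld('wrist4'); R,p=TR(); zu=p[2]-.0312
g=lambda x,y,z:ray(w,x/5.6+250-.4,y/5.6+240-.4,z)[:2]
pts=np.array([g(*q,zu+.02) for q in((235,102),(290,77),(380,65),(440,70),(600,160),(655,220),(68,310),(82,260))])
A=np.c_[2*pts,np.ones(len(pts))];x=np.linalg.lstsq(A,(pts**2).sum(1),rcond=None)[0];print('fit',x[:2],np.sqrt(x[2]+x[:2]@x[:2]),'tool',R.T@(np.r_[x[:2],0]-np.r_[p[:2],0])*100)
a,b,c,d=[g(*q,zu+.02) for q in((180,142),(110,210),(245,236),(205,284))]
an=lambda v:np.degrees(np.arctan2(v[1],v[0]))%360
print('width',np.linalg.norm(a-b),np.linalg.norm(c-d),'edges',an(a-c),an(b-d))
for ctr in(x[:2],p[:2],p[:2]-.0014*R[:2,2]):print(an((a+b)/2-ctr),an((c+d)/2-ctr),np.linalg.norm((a+b)/2-ctr),np.linalg.norm((c+d)/2-ctr))
E
```

```text
fit [0.5025748  0.10015463] 0.024961571241893653 tool [-0.1134155  -0.00042605 -0.00857458]
width 0.008076182163168346 0.005293956228397962 edges 169.85140828007266 187.07917368334364
187.02824214467367 192.3615329638636 0.0241066607871763 0.01483526662330937
188.8970285966453 195.04142978905875 0.02491583067149945 0.01572045494523801
186.4963353736747 190.97998020914588 0.025827105595358456 0.016529674604982888
```

```bash

python3 -m jog '[[[1.0,1.2,1.2],[0,-0.05,0],2.5],[[1.0,1.2,1.2],[0,-0.045,0],2.5],[[0,0,0],[0,0,0],2.5],[[0,0,0],[0,0,0],2.5]]'
python3 - <<'E'
from h import *
R,p=TR(); togo(np.array([.498,.1326,.08])+.0007*R[:,2],53.7)
w=snap('wrist','wrist5.png')
cv2.imwrite('pics/z6.png',cv2.resize(np.clip(w['frame'][130:330,210:450].astype(float)*1.5,0,255).astype(np.uint8),(720,600),interpolation=cv2.INTER_CUBIC)[:,:,::-1])
E
```

```text
time_s: 6.62
eef_pos: [0.4992, 0.132, 0.1031]
eef_rot: [-0.631, 0.632, 0.32, -0.316]
wrist_force: [1.1, -0.1, -0.2]
opening: 0.356
shift cm [-0.03  2.31  0.21] tool x yaw 53.42 tilt [-0.803   0.5959 -0.0036] pos [0.4992 0.132  0.1031]
turn about tool y -0.0048
```

View pics/z6.png

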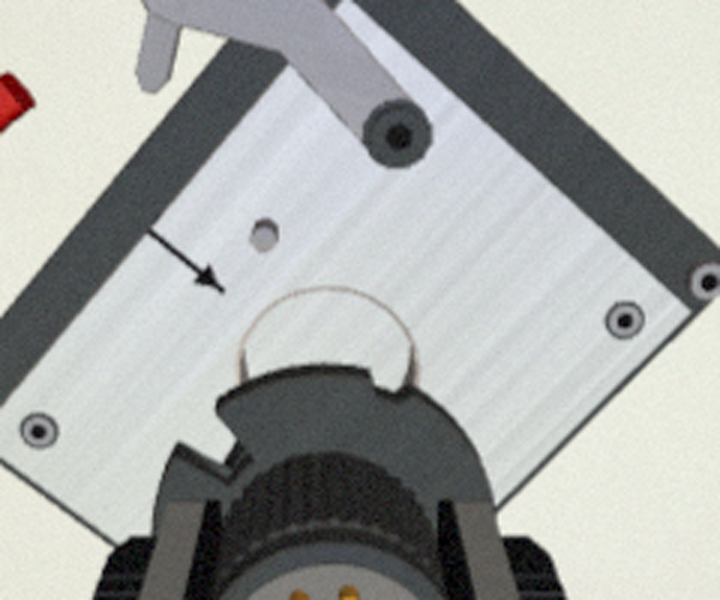

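The arrow runs from (150,231) to (222,291), the nest rim is at x 242–417 with its top at y 287, the pivot is at (397,135), and the slot's rim corners are (220,405) and (178,445).

```bash
python3 - <<'E'
from h import *
w=ld('wrist5'); R,p=TR(); zu=p[2]-.0312
g=lambda x,y,z:ray(w,x/3+210-.33,y/3+130-.33,z)[:2]
an=lambda v:np.degrees(np.arctan2(v[1],v[0]))%360
def fit(P,z):
    pts=np.array([g(*q,z) for q in P]);A=np.c_[2*pts,np.ones(len(pts))];x=np.linalg.lstsq(A,(pts**2).sum(1),rcond=None)[0]
    return x[:2],np.sqrt(x[2]+x[:2]@x[:2])
n,r=fit([(242,365),(243,345),(262,315),(300,292),(330,287),(370,296),(400,320),(417,350)],.03);print('nest',n,r)
# with radius fixed 18
from scipy.optimize import least_squares as ls
def fixr(P,z,r): 
    pts=np.array([g(*q,z) for q in P]); return ls(lambda c:np.linalg.norm(pts-c,axis=1)-r,pts.mean(0)-.01).x
print('nest18',fixr([(242,365),(243,345),(262,315),(300,292),(330,287),(370,296),(400,320),(417,350)],.03,.018))
pv=g(397,135,.0405);print('pivot',pv,an(pv-n)-116.6+180,np.linalg.norm(pv-n))
print('arrow',an(g(150,231,.03)-n),an(g(222,291,.03)-n),an(g(150,231,.03)-g(222,291,.03)))
s=[g(*q,.03) for q in((39,432),(625,320))];print('scr',s,an(s[1]-s[0])-64.77+192.5)
f,r=fit([(222,400),(250,378),(320,365),(365,371),(440,405),(480,460),(160,500)],zu+.02);print('flange',f,r,'tool cm',R.T@(np.r_[f,p[2]]-p)*100)
m=(g(220,405,zu+.02)+g(178,445,zu+.02))/2
for c in(f,p[:2]-.0007*R[:2,2]):print('slot',an(m-c))
E
```

```text
nest [0.49856607 0.13320748] 0.018111562774549932
nest18 [0.47641096 0.14504043]
pivot [0.46604144 0.17228698] 193.16953468399944 0.05084347254779164
arrow 193.35634466729013 194.3781615476903 191.82026675462336
scr [array([0.47325473, 0.07755912]), array([0.52472542, 0.1872782 ])] 192.59809832437202
flange [0.49899971 0.13156786] 0.025014466263597535 tool cm [-2.58735656e-02 -2.67718584e-05 -3.07560699e-02]
slot 193.20355245291142
slot 192.8960112909474
```

```bash

python3 -m jog '[[[0.03,1.5,0.18],[0,0,0],2.5],[[0,1.5,0],[0,0,0],2.5],[[0,0.3,0],[0,0,0],2.5],[[0,0,0],[0,0,0],2.5],[[0,0,0],[0,0,0],2.5]]'
python3 -c "
from h import *
togo([.4979,.1333,.047],53.6)"
```

```text
time_s: 7.08
eef_pos: [0.501, 0.1312, 0.0726]
eef_rot: [-0.632, 0.634, 0.319, -0.312]
wrist_force: [-0.9, 0.3, -1.0]
opening: 0.35
shift cm [-0.04  2.56  0.4 ] tool x yaw 52.96 tilt [-0.7982  0.6024 -0.0078] pos [0.501  0.1312 0.0726]
turn about tool y -0.0111
```

```bash

python3 -m jog '[[[-0.04,0.3,0.4],[0,-0.011,0],2.5],[[0,0,0],[0,0,0],2.5],[[0,0,0],[0,0,0],2.5]]'
python3 -c "
from h import *
togo([.4979,.1333,.047],53.6);R,p=TR();print(R[:,1],R.T@[0,0,-1])"
```

```text
time_s: 7.33
eef_pos: [0.499, 0.1328, 0.0716]
eef_rot: [-0.629, 0.633, 0.323, -0.314]
wrist_force: [0.2, 0.1, -0.3]
opening: 0.356
shift cm [-0.05  2.46  0.15] tool x yaw 53.56 tilt [-0.8043  0.5941 -0.0107] pos [0.499  0.1328 0.0716]
turn about tool y -0.0008
[ 0.01411637  0.00118701 -0.99989965] [-0.009341    0.99989965  0.01065019]
```

```bash

python3 -m jog '[[[-0.05,0.3,0.15],[0.011,0,0.009],2.5],[[0,0,0],[0,0,0],2.5],[[0,0,0],[0,0,0],2.5]]'
python3 -c "
from h import *
togo([.4979,.1333,.047],53.6);R,p=TR();print(R[:,1],R.T@[0,0,-1])"
```

```text
time_s: 7.58
eef_pos: [0.4981, 0.1335, 0.0695]
eef_rot: [0.631, -0.631, -0.319, 0.318]
wrist_force: [0.2, 0.7, -1.7]
opening: 0.354
shift cm [-0.02  2.25  0.01] tool x yaw 53.56 tilt [-0.8045  0.594  -0.    ] pos [0.4981 0.1335 0.0695]
turn about tool y -0.0007
[ 3.67251459e-04  4.25742698e-04 -9.99999842e-01] [-5.60643538e-04  9.99999842e-01  4.25359040e-05]
```

```bash

python3 -m jog '[[[0,0.5,0],[0,0,0],2.5],[[0,0.5,0],[0,0,0],2.5],[[0,0,0],[0,0,0],2.5],[[0,0,0],[0,0,0],2.5]]'
python3 -c "
from h import *
togo([.4979,.1333,.047],53.6);R,p=TR();print(R.T@[0,0,-1])"
```

```text
time_s: 7.92
eef_pos: [0.4983, 0.1335, 0.0584]
eef_rot: [0.631, -0.631, -0.319, 0.318]
wrist_force: [-0.6, -0.8, 0.1]
opening: 0.355
shift cm [-0.04  1.14  0.02] tool x yaw 53.56 tilt [-8.045e-01  5.939e-01 -2.000e-04] pos [0.4983 0.1335 0.0584]
turn about tool y -0.0006
[-6.77555632e-04  9.99999753e-01  1.88228318e-04]
```

```bash

python3 -m jog '[[[-0.03,0.3,0],[0,0,0],2.5],[[0,0.2,0],[0,0,0],2.5],[[0,0,0],[0,0,0],2.5]]'
python3 -c "
from h import *
togo([.4979,.1333,.047],53.6)"
python3 -m jog '[[[0,0.25,0],[0,0,0],2.5],[[0,0.2,0],[0,0,0],2.5],[[0,0,0],[0,0,0],2.5]]'
python3 -c "
from h import *
togo([.4979,.1333,.047],53.6)"
```

```text
time_s: 8.17
eef_pos: [0.4978, 0.1334, 0.0526]
eef_rot: [0.631, -0.631, -0.319, 0.319]
wrist_force: [0.6, -0.4, -1.8]
opening: 0.355
shift cm [ 0.    0.56 -0.01] tool x yaw 53.56 tilt [-8.045e-01  5.940e-01  5.000e-04] pos [0.4978 0.1334 0.0526]
turn about tool y -0.0007
time_s: 8.42
eef_pos: [0.4978, 0.1334, 0.0476]
eef_rot: [0.631, -0.631, -0.319, 0.319]
wrist_force: [-0.1, 0.3, -0.3]
opening: 0.358
shift cm [ 0.    0.06 -0.01] tool x yaw 53.56 tilt [-8.045e-01  5.940e-01  5.000e-04] pos [0.4978 0.1334 0.0476]
turn about tool y -0.0007
```

```bash

python3 -m jog '[[[0,0.1,0],[0,0,0],2.5],[[0,0,0],[0,0,0],2.5],[[0,0,0],[0,0,0],2.5]]'
```

```text
time_s: 8.67
eef_pos: [0.4978, 0.1333, 0.0464]
eef_rot: [0.631, -0.631, -0.319, 0.319]
wrist_force: [0.9, -0.1, -1.1]
opening: 0.355
```

```bash

python3 -m jog '[[[0,0.15,0],[0,0,0],2.5],[[0,0,0],[0,0,0],2.5],[[0,0,0],[0,0,0],2.5]]'
```

```text
time_s: 8.92
eef_pos: [0.4983, 0.1334, 0.0461]
eef_rot: [0.631, -0.631, -0.319, 0.318]
wrist_force: [-0.1, 0.7, -2.0]
opening: 0.354
```

```bash

python3 -m jog '[[[0,0,0],[0,0,0],4.5],[[0,0,0],[0,0,0],4.5],[[0,0,0],[0,0,0],4.5],[[0,0,0],[0,0,0],4.5]]'
python3 -m jog '[[[0,-1.5,0],[0,0,0],4.5],[[0,-3,0],[0,0,0],4.5],[[0,-3,0],[0,0,0],4.5],[[0,0,-2],[0,0,0],4.5],[[0,0,-2],[0,0,0],4.5],[[0,0,0],[0,0,0],4.5],[[0,0,0],[0,0,0],4.5]]'
python3 - <<'E'
from h import *
togo([.4979,.1333,.047]); print(ctrl.get_obs()['opening'])
w=snap('wrist','wrist6.png');b=snap('side','side6.png')
A=cv2.resize(w['frame'][110:330,210:450],(436,400),interpolation=cv2.INTER_CUBIC);B=cv2.resize(b['frame'][240:350,250:370],(436,400),interpolation=cv2.INTER_CUBIC)
cv2.imwrite('pics/z7.png',np.clip(np.hstack([A,B[:,:364]]).astype(float)*1.5,0,255).astype(np.uint8)[:,:,::-1])
E
```

```text
time_s: 9.25
eef_pos: [0.4989, 0.1333, 0.0463]
eef_rot: [-0.631, 0.631, 0.319, -0.318]
wrist_force: [-1.2, -0.5, 0.1]
opening: 0.529
time_s: 9.83
eef_pos: [0.5309, 0.1089, 0.1243]
eef_rot: [-0.631, 0.631, 0.319, -0.319]
wrist_force: [0.2, 1.4, -0.5]
opening: 0.524
shift cm [0.   7.73 4.11] tool x yaw 53.64 tilt [-8.053e-01  5.929e-01 -4.000e-04] pos [0.5309 0.1089 0.1243]
0.5240258822949225
```

View pics/z7.png

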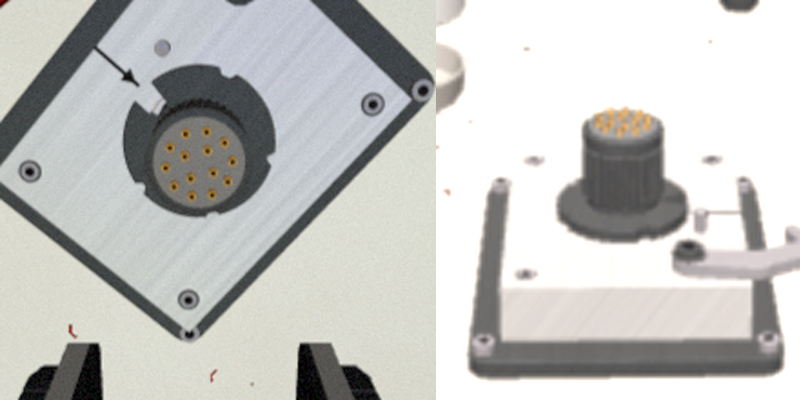

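The connector is seated flat in the nest, with the slot at crop (150,98) facing the arrow tip at (137,84). I'll check the angle numerically and plan the knob path.

```bash
python3 - <<'E'
from h import *
w=ld('wrist6')
g=lambda x,y,z:ray(w,x/1.8167+210,y/1.8167+110,z)
top=g(199,161,.068);print('axis',top); an=lambda v:np.degrees(np.arctan2(v[1],v[0]))%360
pts=np.array([g(*q,.036)[:2] for q in((124,140),(135,105),(200,65),(250,88),(272,125),(272,170))])
A=np.c_[2*pts,np.ones(len(pts))];x=np.linalg.lstsq(A,(pts**2).sum(1),rcond=None)[0];print('flange',x[:2],np.sqrt(x[2]+x[:2]@x[:2]))
print('arrow',an(g(95,45,.03)[:2]-x[:2]),an(g(137,85,.03)[:2]-x[:2]))
for c in(top,x[:2]):ring(w,c,.036,(.0195,.022,.0245))
P=cloud(ld('side6')); 
for z,lo in((.036,.02),):
    m=(abs(P[...,0]-.4983)<.03)&(abs(P[...,1]-.133)<.03)&(P[...,2]>.03); print('top z',np.percentile(P[m][:,2],[50,90,99]))
c=ld('side6');B=c['frame'][240:350,250:400]
# knob in wrist1/side (finger unchanged?)
for n in('side0','side6'):
    c=ld(n);m=(c['frame'].max(2)<60).astype(np.uint8);m[:, :345]=0;m[:,375:]=0;m[:280]=0;m[325:]=0
    v,u=np.nonzero(m);print(n,u.mean(),v.mean(),u.min(),u.max(),v.min(),v.max()); print(ray(c,u.mean(),v.mean(),.054))
n=np.array([.4983,.133]);th=np.radians(12.6);Rf=np.array([[np.cos(th),-np.sin(th)],[np.sin(th),np.cos(th)]])
pv=n+Rf@[-.023,.046];print('pivot',pv)
k0=n+Rf@[-.054,0];print('closed knob',k0,an(k0-pv)); 
k=np.array([.4118,.166]);print('open knob ang',an(k-pv),np.linalg.norm(k-pv))
for a in(0,.2,.4,.6,.8,1.0,1.2):
    A=np.radians(an(k0-pv))-a;print(a,(pv+.055*np.array([np.cos(A),np.sin(A)])).round(4))
E
```

```text
axis [0.49970032 0.13210927 0.068     ]
flange [0.50073756 0.13174677] 0.02573639420869319
arrow 190.67146110869047 191.14580287985157
r 0.0195 bright runs [(np.float64(185.0), np.True_), (np.float64(187.0), np.False_), (np.float64(187.5), np.True_), (np.float64(199.0), np.False_)]
r 0.022 bright runs [(np.float64(183.0), np.True_), (np.float64(201.0), np.False_)]
r 0.0245 bright runs [(np.float64(39.0), np.True_), (np.float64(43.0), np.False_), (np.float64(118.0), np.True_), (np.float64(126.0), np.False_), (np.float64(183.0), np.True_), (np.float64(199.5), np.False_), (np.float64(269.0), np.True_), (np.float64(272.5), np.False_)]
r 0.0195 bright runs [(np.float64(182.5), np.True_), (np.float64(196.0), np.False_)]
r 0.022 bright runs [(np.float64(182.0), np.True_), (np.float64(199.0), np.False_)]
r 0.0245 bright runs [(np.float64(40.0), np.True_), (np.float64(46.0), np.False_), (np.float64(182.0), np.True_), (np.float64(198.0), np.False_), (np.float64(266.0), np.True_), (np.float64(271.0), np.False_), (np.float64(329.5), np.True_), (np.float64(337.0), np.False_)]
top z [0.30306916 0.3864561  0.40620499]
side0 360.95 302.11875 357 365 292 312
[0.41055467 0.17366835 0.054     ]
side6 360.9113924050633 302.0506329113924 357 365 292 312
[0.4106223  0.17348792 0.054     ]
pivot [0.46581933 0.17287488]
closed knob [0.44560049 0.12122026] 248.62345596374314
open knob ang 187.2528706666332 0.0544550405417713
0 [0.4458 0.1217]
0.2 [0.436  0.1267]
0.4 [0.4274 0.1335]
0.6 [0.4204 0.1419]
0.8 [0.4151 0.1516]
1.0 [0.4119 0.1621]
1.2 [0.4108 0.173 ]
```

```bash

python3 -m jog '[[[-0.55,0,3.3],[0,0,0],4.5],[[-0.55,0,3.3],[0,0,0],4.5],[[-0.55,0,3.3],[0,0,0],4.5],[[-0.55,0,3.0],[0,0,0],4.5],[[0,0,0],[0,-0.11,0],4.5],[[0,0,0],[0,-0.11,0],4.5],[[0,0,0],[0,-0.11,0],4.5],[[0,0,0],[0,-0.11,0],4.5],[[0,0,0],[0,-0.11,0],4.5],[[0,0,0],[0,-0.11,0],4.5],[[0,0,0],[0,-0.11,0],4.5],[[0,0,0],[0,-0.11,0],4.5]]'
python3 -m jog '[[[0,0,0],[0,-0.11,0],4.5],[[0,0,0],[0,-0.11,0],4.5],[[0,0,0],[0,-0.11,0],4.5],[[0,0,0],[0,0,0],4.5],[[0,0,0],[0,0,0],4.5]]'
python3 - <<'E'
from h import *
togo([.411,.170,.09],125); R,p=TR(); print(R.T@[0,0,-1],ctrl.get_obs()['q'])
c=snap('wrist','wrist7.png')
print('expected px',proj(c,[.411,.17,.065]))
m=(c['frame'].max(2)<45).astype(np.uint8);n,l,s,ce=cv2.connectedComponentsWithStats(m)
for i in range(1,n):
    if 60<s[i,4]<6000:print(s[i],ce[i],ray(c,*ce[i],.065))
E
```

```text
time_s: 10.93
eef_pos: [0.3927, 0.1736, 0.1154]
eef_rot: [0.428, -0.417, -0.563, 0.571]
wrist_force: [0.4, 0.5, -0.1]
opening: 0.525
time_s: 11.35
eef_pos: [0.3866, 0.1749, 0.1124]
eef_rot: [0.325, -0.309, -0.627, 0.637]
wrist_force: [-0.8, -1.6, 0.5]
opening: 0.526
shift cm [-1.89  2.18 -1.71] tool x yaw 126.75 tilt [-0.8009 -0.5984  0.0225] pos [0.3866 0.1749 0.1124]
turn about tool y 0.0305
[-0.01445241  0.99964269 -0.02248609] [ 0.14213069  0.01016441  2.05739374  0.00215256  1.10069973 -2.07118629]
expected px [284.75883002 302.2953535 ]
[260   0 113  88 873] [315.21534937  41.63344788] [0.29590457 0.10552879 0.065     ]
[ 312    0   90   46 2189] [359.69026953  15.47784376] [0.27533949 0.11519847 0.065     ]
[28 12 56 39 75] [55.8  30.96] [0.3627253  0.00965326 0.065     ]
[ 21  17  70  60 188] [50.14361702 40.76595745] [0.36791045 0.00937302 0.065     ]
[97 59 36 31 65] [116.81538462  75.24615385] [0.36274369 0.04021206 0.065     ]
[110 221 140  56 586] [180.60921502 248.06143345] [0.41798983 0.10733758 0.065     ]
[270 274  27  37 699] [283.23175966 292.17596567] [0.406496   0.16577729 0.065     ]
[136 312  37  12 110] [157.44545455 314.69090909] [0.45944661 0.11712086 0.065     ]
[185 318  20  28 132] [195.37878788 329.67424242] [0.45499889 0.13906431 0.065     ]
[169 321  13  11  90] [174.41111111 326.15555556] [0.46007326 0.12839109 0.065     ]
[593 326  47  53 965] [620.50051813 354.73056995] [0.32102213 0.34938138 0.065     ]
```

```bash
python3 - <<'E'
from h import *
c=ld('wrist7'); k=ray(c,283.5,297.5,.065);print('knob top',k); print(ray(c,283.5,287,.04))
togo([.4103,.1686,.08],125)
E
```

```text
knob top [0.40903214 0.16775139 0.065     ]
[0.41389871 0.1688693  0.04      ]
shift cm [-1.98  3.17 -1.6 ] tool x yaw 126.74 tilt [-0.8009 -0.5984  0.0227] pos [0.3865 0.1749 0.1124]
turn about tool y 0.0304
```

```bash

python3 -m jog '[[[-2.0,1.0,-1.6],[-0.0225,0.03,0.0145],4.5],[[0,1.0,0],[0,0,0],4.5],[[0,0,0],[0,0,0],4.5],[[0,0,0],[0,0,0],4.5]]'
python3 -c "
from h import *
togo([.4103,.1682,.046],125);R,p=TR();print(R.T@[0,0,-1])"
```

```text
time_s: 11.73
eef_pos: [0.4106, 0.169, 0.0908]
eef_rot: [0.329, -0.329, -0.626, 0.626]
wrist_force: [0.6, -0.3, -0.1]
opening: 0.528
shift cm [-0.05  4.48  0.06] tool x yaw 124.48 tilt [-8.244e-01 -5.661e-01  2.000e-04] pos [0.4106 0.169  0.0908]
turn about tool y -0.0091
[ 7.37161973e-05  9.99999974e-01 -2.15837197e-04]
```

```bash

python3 -m jog '[[[0,1.5,0],[0,0,0],4.5],[[0,1.5,0],[0,0,0],4.5],[[0,1.2,0],[0,0,0],4.5],[[0,0,0],[0,0,0],4.5],[[0,0,0],[0,0,0],3.2],[[0,0,0],[0,0,0],2.0],[[0,0,0],[0,0,0],2.0],[[0,0,0],[0,0,0],2.0]]'
python3 -c "
from h import *
togo([.4103,.1682,.046],125);R,p=TR();print(R.T@[0,0,-1])
c=snap('side','side8.png');m=(c['frame'].max(2)<60)
cv2.imwrite('pics/z8.png',c['frame'][:,:,::-1])"
```

```text
time_s: 12.4
eef_pos: [0.4097, 0.1702, 0.0509]
eef_rot: [-0.33, 0.331, 0.625, -0.625]
wrist_force: [-0.1, -0.8, -0.2]
opening: 0.238
shift cm [-0.2   0.49  0.06] tool x yaw 124.26 tilt [-8.265e-01 -5.630e-01 -4.000e-04] pos [0.4097 0.1702 0.0509]
turn about tool y -0.0129
[-9.70489716e-05  9.99999910e-01  4.13345538e-04]
```

```bash

python3 -m jog '[[[0,0.55,0],[0,0,0],2.0],[[0,0,0],[0,0,0],2.0],[[-0.5,0,0.2],[0,0,0],2.0],[[-0.5,0,0.2],[0,0,0],2.0],[[-0.5,0,0.15],[0,0,0],2.0],[[-0.55,0,0.05],[0,0,0],2.0],[[-0.55,0,0.05],[0,0,0],2.0],[[0,0,0],[0,0,0],2.0]]'
python3 -c "
from h import *
togo([.4204,.1419,.046],124.3);R,p=TR();print(R.T@[0,0,-1])
pv=np.array([.4658,.1729]);d=p[:2]-pv;print(np.linalg.norm(d),np.radians(248.6-np.degrees(np.arctan2(d[1],d[0]))%360))"
```

```text
time_s: 13.12
eef_pos: [0.4184, 0.1428, 0.0453]
eef_rot: [0.331, -0.33, -0.625, 0.625]
wrist_force: [-0.3, 0.5, 0.3]
opening: 0.234
shift cm [-0.18 -0.07 -0.11] tool x yaw 124.28 tilt [-0.8262 -0.5633  0.0014] pos [0.4184 0.1428 0.0453]
turn about tool y -0.0003
[-0.00204615  0.99999699 -0.00135187]
0.056135918732083706 0.631168087218263
```

```bash

python3 -m jog '[[[-0.65,0,-0.1],[0,0,0],2.0],[[-0.6,0,-0.1],[0,0,0],2.0],[[-0.52,0,-0.16],[0,0,0],2.0],[[-0.52,0,-0.17],[0,0,0],2.0],[[0,0,0],[0,0,0],2.0]]'
python3 - <<'E'
from h import *
togo([.436,.1267,.046],124.3);R,p=TR();print(R.T@[0,0,-1])
pv=np.array([.4658,.1729]);d=p[:2]-pv;print(np.linalg.norm(d),np.radians(248.6-np.degrees(np.arctan2(d[1],d[0]))%360))
togo([.4458,.1217,.046])
c=snap('wrist','wrist9.png');cv2.imwrite('pics/z9.png',cv2.resize(np.clip(c['frame'][140:440,160:520].astype(float)*1.5,0,255).astype(np.uint8),(720,600))[:,:,::-1])
E
```

```text
time_s: 13.53
eef_pos: [0.4381, 0.1244, 0.0452]
eef_rot: [0.331, -0.33, -0.625, 0.625]
wrist_force: [-1.5, -0.2, 0.8]
opening: 0.234
shift cm [ 0.31 -0.08  0.04] tool x yaw 124.21 tilt [-0.8269 -0.5623  0.001 ] pos [0.4381 0.1244 0.0452]
turn about tool y -0.0015
[-0.00155163  0.99999825 -0.00104564]
0.05588261710716356 0.14539955777817729
shift cm [-0.65 -0.08 -0.49] tool x yaw 124.21 tilt [-0.8269 -0.5623  0.001 ] pos [0.4381 0.1244 0.0452]
```

```bash

python3 -m jog '[[[-0.33,0,-0.25],[0,0,0],2.0],[[-0.33,0,-0.25],[0,0,0],2.0],[[0,0,0],[0,0,0],2.0]]'
python3 -m jog '[[[-0.15,0,-0.1],[0,0,0],2.0],[[-0.15,0,-0.1],[0,0,0],2.0]]'
python3 - <<'E'
from h import *
R,p=TR();togo([.4458,.1217,.046]);pv=np.array([.4658,.1729]);d=p[:2]-pv;print(np.linalg.norm(d),np.radians(248.6-np.degrees(np.arctan2(d[1],d[0]))%360),ctrl.get_obs()['wrist_force'])
E
```

```text
time_s: 13.83
eef_pos: [0.4465, 0.1218, 0.0452]
eef_rot: [0.331, -0.33, -0.625, 0.625]
wrist_force: [0.0, -1.2, -0.2]
opening: 0.235
time_s: 14.0
eef_pos: [0.45, 0.1206, 0.0451]
eef_rot: [0.331, -0.33, -0.625, 0.625]
wrist_force: [-0.8, 0.8, 0.5]
opening: 0.231
shift cm [ 0.33 -0.08  0.28] tool x yaw 124.25 tilt [-0.8266 -0.5628  0.0011] pos [0.45   0.1206 0.0451]
0.05467102091466773 -0.07943041984636094 [-0.83432998  0.79355803  0.46163524]
```

```bash

python3 -m jog '[[[-0.2,0,-0.1],[0,0,0],2.0]]'
python3 -m jog '[[[-0.3,0,-0.15],[0,0,0],2.0]]'
python3 -m jog '[[[-0.3,0,-0.15],[0,0,0],2.0]]'
python3 - <<'E'
from h import *
snap('wrist','wrist10.png');c=snap('side','side10.png');s=snap('scene','scene10.png')
print(proj(c,[.4458,.1217,.054]),proj(s,[.4458,.1217,.065]))
E
```

```text
time_s: 14.08
eef_pos: [0.4514, 0.1197, 0.045]
eef_rot: [0.332, -0.329, -0.625, 0.625]
wrist_force: [-8.8, 5.1, 4.5]
opening: 0.237
time_s: 14.17
eef_pos: [0.4516, 0.1195, 0.0446]
eef_rot: [0.334, -0.327, -0.625, 0.625]
wrist_force: [-15.1, 14.0, 13.3]
opening: 0.237
time_s: 14.25
eef_pos: [0.4516, 0.1198, 0.0441]
eef_rot: [0.337, -0.325, -0.624, 0.625]
wrist_force: [-11.6, 10.9, 10.3]
opening: 0.234
[339.54415296 282.90958488] [262.11790845 224.38049911]
```

```bash

python3 -m jog '[[[0,0,0],[0,0,0],2.6],[[0,0,0],[0,0,0],3.5],[[0,0,0],[0,0,0],4.0],[[0,0,0],[0,0,0],4.0]]'
python3 -m jog '[[[0,-1,0],[0,0,0],4.0],[[0,-2,0],[0,0,0],4.0],[[0,-3,0],[0,0,0],4.0],[[0,-3,0],[0,0,0],4.0],[[0,0,2.5],[0,0,0],4.0],[[0,0,3.5],[0,0,0],4.0],[[0,0,0],[0,0,0],4.0],[[0,0,0],[0,0,0],4.0]]'
python3 - <<'E'
from h import *
R,p=TR();w=snap('wrist','wrist11.png');b=snap('side','side11.png');s=snap('scene','scene11.png')
print(proj(w,[.4983,.133,.036]),proj(w,[.4458,.1217,.065]))
u,v=proj(w,[.47,.13,.036]).astype(int);u0=np.clip(u-80,0,480);v0=np.clip(v-80,0,320)
A=cv2.resize(w['frame'][v0:v0+160,u0:u0+160],(440,440),interpolation=cv2.INTER_CUBIC);B=cv2.resize(b['frame'][240:350,260:350],(360,440),interpolation=cv2.INTER_CUBIC)
cv2.imwrite('pics/z11.png',np.clip(np.hstack([A,B]).astype(float)*1.4,0,255).astype(np.uint8)[:,:,::-1]);print(u0,v0)
E
```

```text
time_s: 14.73
eef_pos: [0.4523, 0.1203, 0.0445]
eef_rot: [0.336, -0.325, -0.625, 0.625]
wrist_force: [-0.3, 0.3, 0.8]
opening: 0.469
time_s: 15.4
eef_pos: [0.4058, 0.0829, 0.1452]
eef_rot: [-0.333, 0.328, 0.625, -0.625]
wrist_force: [0.8, -0.3, 0.4]
opening: 0.467
[304.56828388 365.99308361] [332.55701507 329.67404736]
241 258
```

View pics/z11.png

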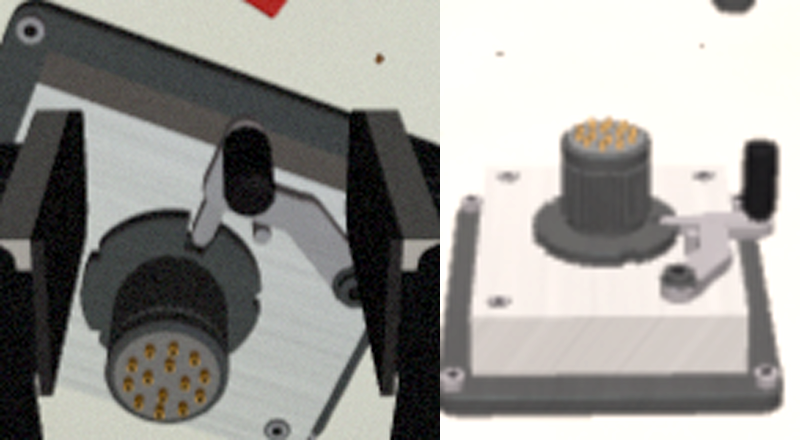

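The nose (crop 205,235) lies in the slot and the finger rests on its stop pin (262,232). The connector is upright and seated. I'll do a last numeric check and then hand in.

```bash
python3 - <<'E'
from h import *
w=ld('wrist11');g=lambda x,y,z:ray(w,x/2.75+241,y/2.75+258,z)
t=g(204,245,.036);ax=g(167,372,.068);d=t-ax;print('tip',t,'axis',ax,'r',np.hypot(*d[:2]),'ang',np.degrees(np.arctan2(d[1],d[0]))%360)
k=g(247,150,.065);d=k-ax;print('knob r,ang',np.hypot(*d[:2]),np.degrees(np.arctan2(d[1],d[0]))%360)
a=ld('side0')['frame'];b=ld('side11')['frame'];print('small conn diff',np.abs(a[218:245,323:345].astype(int)-b[218:245,323:345]).mean())
E
```

```text
tip [0.4794386  0.13029198 0.036     ] axis [0.49825922 0.13170702 0.068     ] r 0.018873740927149968 ang 184.299717853616
knob r,ang 0.06500945176750852 196.38133666131756
small conn diff 10.065095398428731
```

```bash
python3 - <<'E'
from h import *
w=ld('wrist11');g=lambda x,y,z:ray(w,x/2.75+241,y/2.75+258,z)[:2]
n=np.array([.4983,.132])
pts=np.array([g(*q,.036) for q in((85,270),(100,240),(145,214),(180,210),(240,240),(256,270),(258,310))])
A=np.c_[2*pts,np.ones(len(pts))];x=np.linalg.lstsq(A,(pts**2).sum(1),rcond=None)[0];print('flange',x[:2],np.sqrt(x[2]+x[:2]@x[:2]))
pv=g(350,288,.0405);k=g(250,190,.065);t=g(204,245,.036)
an=lambda v:(np.degrees(np.arctan2(v[1],v[0]))%360).round(1),(np.hypot(*v)*1000).round(1)
an=lambda v:((np.degrees(np.arctan2(v[1],v[0]))%360).round(1),(np.hypot(*v)*1000).round(1))
for c in(n,x[:2]):print('knob',an(k-c),'pivot',an(pv-c),'tip',an(t-c))
print('knob from pivot',an(k-pv),'closed expected 248.6')
for nm in('side0','side6','side11','scene0','scene11'):
    c=ld(nm);f=c['frame'];r=(slice(218,245),slice(323,345)) if 'side' in nm else (slice(272,306),slice(396,428))
    m=f[r].max(2)<110;v,u=np.nonzero(m);print(nm,m.sum(),u.mean(),v.mean())
E
```

```text
flange [0.49659723 0.13065049] 0.02537755142473981Traceback (most recent call last):
  File "<stdin>", line 7, in <module>
NameError: name 'v' is not defined. Did you mean: 'pv'?
```

```bash
python3 - <<'E'
from h import *
w=ld('wrist11');g=lambda x,y,z:ray(w,x/2.75+241,y/2.75+258,z)[:2]
pv=g(350,288,.0405);k=g(250,190,.065);t=g(204,245,.036)
an=lambda v:((np.degrees(np.arctan2(v[1],v[0]))%360).round(1),(np.hypot(*v)*1000).round(1))
for c in(np.array([.4983,.132]),np.array([.4966,.1307])):print('knob',an(k-c),'pivot',an(pv-c),'tip',an(t-c))
print('knob from pivot',an(k-pv),'closed expected 248.6')
for nm in('side0','side6','side11','scene0','scene11'):
    c=ld(nm);f=c['frame'];r=(slice(218,245),slice(323,345)) if 'side' in nm else (slice(272,306),slice(396,428))
    m=f[r].max(2)<110;v,u=np.nonzero(m);print(nm,m.sum(),u.mean(),v.mean())
E
```

```text
knob (np.float64(192.3), np.float64(55.1)) pivot (np.float64(130.5), np.float64(50.4)) tip (np.float64(185.2), np.float64(18.9))
knob (np.float64(191.4), np.float64(53.2)) pivot (np.float64(128.0), np.float64(50.3)) tip (np.float64(181.4), np.float64(17.2))
knob from pivot (np.float64(247.1), np.float64(54.4)) closed expected 248.6
side0 256 9.25 15.83984375
side6 225 10.186666666666667 15.04
side11 225 10.186666666666667 15.04
scene0 314 14.875796178343949 20.751592356687897
scene11 315 14.892063492063492 20.71746031746032
```

```bash
python3 -c "
from h import *
print(ctrl.hand_in())"
```

```text
the job is handed in; nothing more can be done
None
```

The larger connector is standing fully down in the nest, cups up, with its key slot facing the index line. The locking finger is closed into the slot. I handed the job in at about 15.5 s of the 51 s allowed, with the gripper clear of everything.

- **Connector:** I turned it about 81° to face the line and pressed it down until it stopped. The slot then measured 190–192°, against 191–193° for the line, so it was well inside the 5° limit.
- **Locking finger:** I swung it by the knob until it hit its stop at about 25 N. The knob then measured 192° and 53–55 mm from the nest axis (54 mm expected). Measured about the pivot, it was 247.1° against an expected 248.6° for closed. The picture shows the nose in the slot and the finger on its stop pin.
- **Smaller connector:** its image position in the scene camera did not change.

**Checks that disagreed:**
- The nose tip's distance from the axis measured 17–19 mm (18.5 mm expected), but its direction read 181–185° instead of about 192°. That reading came from a rough pixel pick. I trusted the knob position and the firm stop instead.
- The first knob reading (65 mm out) came from picking the wrong end of the knob, so I measured it again.
- The depth-based height check on the seated connector gave no usable numbers. Seating rests on the press-down stop and the pictures.
- The first side-camera comparison for the smaller connector differed. I put that down to the larger connector overlapping it before it was moved.

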